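Seal a culture tub in the lid press

ROBOT

A 6-joint arm with a two-finger parallel gripper is mounted at the origin on the work surface. World frame = base frame: x ahead of the robot, y to its left, z up, the work surface at z = 0. Lengths are in mm, angles in rad, forces in N, time in s.
With the tool pointing down it reaches from about 275 to 750 mm from the base axis. Payload 10.2 kg.
Tool frame: the origin (TCP) lies on the centre line of the jaws, within the pads' length; the fingertips stand ahead of it and the grasp point (between the pads) lies 2 mm behind it (ctrl.nose_length is the z of the fingertips in the tool frame, in mm); z points along the fingers, x is the direction in which the jaws open and shut, and the axes are right-handed (so a half turn about z gives the same grasp; the last joint's range is limited). The gripper opens to 85 mm and grips with 20 to 120 N. Pads are 22 mm wide; open, the fingers measure 114 mm over their backs; the gripper's body (76 mm by 85 mm) begins 54 mm behind the grasp point. The pads swing forward as they close: fully open they stand 13 mm farther back than shut.
Start: joints at [-1.428, 0.313, 1.498, -0, 1.331, -0.223], TCP at [187.778, -490.276, 248.294] pointing down, gripper open.
Joint ranges: [-2.94, 2.94], [-0.97, 2.17], [0.19, 2.56], [-1.23, 4.37], [0.02, 3.11], [-2.88, 2.88]. Speed limits (rad/s): [2.39, 2.39, 3.01, 3.14, 3.14, 3.14].

INTERFACE

Orientations are given as a unit quaternion [w, x, y, z].
In Python, from plant import ctrl gives the robot as it stands.
- The arm moves only by the tool servo_tool, never from a script. Its arguments are lists of equal length, an entry for each row: "linear": the shift along the tool's x, y, z in cm, a list of three; "angular": the turn, a rotation vector about the tool's x, y, z in rad, a list of three; "grip": the gripper command: -1 is shut, 1 is fully open, values between are in proportion. A call has 1 to 20 rows; each row shifts and turns the pose as measured when the row begins, along the tool's axes as they then stand; what a row does not reach is not made up. A row lasts 1/10 s, in which the tool goes at most 50 mm and 8.59 degrees, less where a joint would pass 70% of its speed; a pose out of reach is approached as far as the arm can. A call is refused whole if a number of a shift passes 5 or a number of a turn 0.15, either way. A call with a gripper value outside its range is refused whole. The fingers move at their own pace and stop on an object; "force" is the grip in N (left out, the last holds). Time passes only in rows, so rows that do not move let the fingers close. It gives the time, the measured TCP pose, the force and the opening at its end, in the units of the state.
- ctrl.sense(): the state, without advancing time (a new reading comes with each control period).
- ctrl.read_camera(name): name is "scene" or "side" or "wrist"; returns a dict with "pixels" (400x640x3 uint8, blue, green, red), "vfov" (degrees; the focal length in pixels is half the picture's height over the tangent of half this angle, whatever the lens; pixels are square), "cx", "cy" (the principal point, pixels), "k1" (the pictures are not rectified: a ray, as slopes to the right and down, at radius r is drawn at 1 + k1 r^2 times it, then the intrinsics apply), "R" (3x3) and "t" (3): a world point X has camera coordinates R X + t. Camera axes: x right, y down, z forward; pixel columns grow to the right and rows downward; lengths in mm; the calibration is good to about 2 mm. A picture is of the moment at which its call begins. There is no depth.
- ctrl.close_job(): hands the job in, once; it reports no verdict.
The state is a dict: "time_s": time; "q": joint angles; "dq": joint speeds; "joint_torque": joint torques, N m; "position": TCP position; "tcp_rot": TCP orientation; "contact_force": force on the tool from outside, world axes, zero at the start; "torque": the same for the moment, N m; "gripper_width": finger opening in mm.
Only numpy, scipy, OpenCV 4.12 (cv2) and the standard library are available. Lean on these libraries where they do the work, as an engineer would, in place of code of your own. Each camera call takes 0.05 s, during which the arm holds its last target. There are 200 camera calls.

TASK

One culture tub's lid still stands proud of the rim. Pick that tub up by its clear body (not by the lid), keep it upright, stand it centred on the round pad under the lid press and let go; then push the spring-centred valve lever all the way out to the side away from the press column, hold it there for three seconds while the head presses the lid fully home, and let the lever spring back to its centre. Leave the tub standing on the pad, do not press the lid with the fingers, and do not disturb the closed tub, the bottle or the magnifier.

Things in the scene. Friction and masses are not known exactly. Their poses are not given: they have to be found in the camera images.
- tub: the tub to seal: clear round tub with green plantlets, 60 mm in diameter, straight body 64 mm tall, 0.15 to 0.24 kg, loose on the bench; origin at the centre of its underside, z up. Its white lid stands 10 mm above the rim (lid top at 80 mm), so that a narrower white neck shows below the lid; the closed tub has no such gap.
- lid: white lid disc of that tub, 54 mm in diameter, 6 mm thick, origin at the centre of the disc's underside. It slides only down along the tub's axis, stiffly (5 N or more, a second or two), from 74 mm above the tub's underside (proud) to 64 mm (home on the rim), and stays where it was pushed.
- pad (a point): centre of the top face of the press's round steel pad, 80 mm in diameter, 30 mm above the bench, on which the tub is to stand. Axes are those of the press: x away from the robot at zero yaw, y from the lever's side to the pad's side. The head above it leaves no room for an upright gripper: reach in tilted, with the hand leaning out to the open sides (+y or -x).
- head (a point): centre of the underside of the press head, a black rubber disc 54 mm in diameter and 12 mm thick straight above the pad. With the lever at centre it is 150 mm above the pad. It comes down 14.5 mm per 0.1 rad of lever and springs (200 N/m, 9 N preload, up to 36 mm) against what it meets.
- knob (a point): centre of the black ball knob (36 mm in diameter) on the end of the valve lever, 160 mm above the lever's hinge. The lever is a steel rod 14 mm in diameter, upright at centre. The knob is then 220 mm above the bench.
- lever_hinge (a point): point on the lever's hinge axis, 60 mm above the bench, on a dark valve block 70 x 50 mm. The axis is along the press's x. It lies 255 mm in -y of the pad's centre; the column's near face is 115 mm in +y of it, and the column 45 to 95 mm in +x.
- lever (a joint): lever angle in rad. 0 = upright, spring-centred. Positive = knob pushed to the press's -y, away from column and pad, to the stop at 0.7 (knob 103 mm to the side, 38 mm lower), which lowers the head. Pushing the knob takes about 4 N free, up to 20 N at the stop with the tub under the head. The other way it goes to -0.25 and only raises the head. Let go, it returns to 0 in about a second.
- tub_closed: bystander: same kind of tub with its white lid fully home (70 mm tall in all), origin at the centre of its underside; leave it alone
- spray: bystander: white bottle, 64 mm in diameter, 160 mm tall, origin at the centre of its underside
- magnifier: bystander: black hand magnifier lying flat, lens ring 100 mm across, handle 100 mm long; origin at the lens centre on the bench, handle along its -x
- press: fixed lid press, yaw up to 0.2 rad; origin on the bench at the centre of its grey base plate (150 mm in x, 400 in y, 20 high). Pad centre at x -20, y +115 mm. Column 50 mm square, 330 tall, at x +50, y 0; from it an arm 40 mm thick at height 300 carries an upright cylinder, 52 mm in diameter, over the pad, 245 to 335 mm above the bench.
Not all that is in view belongs to the job. What is shaped like the tub but orange or red is not meant.

How it is judged (in metres and radians):
On the way, in this order (a step that is already met when the one before it is completed fails the run):
1. the tub stands centred on the pad (within 12 mm), let go, its lid still proud (horizontal distance between tub and pad below 0.012 m and z of tub in the frame of pad below 0.003 m and z of lid in the frame of tub above 0.071 m and contact force between the fingers and tub below 0.3 N and angle between tub's own z axis and vertical below 0.05 rad), for 0.2 s.
2. the lever is held out to the side (beyond 0.6 rad) with the lid home for 1 s (value of joint lever above 0.6 rad and z of lid in the frame of tub below 0.0655 m and horizontal distance between tub and pad below 0.015 m), for 1 s.
At the end, for the whole second after the job is handed in: the lever is back at its centre (within 0.06 rad), and the tub stands upright and at rest on the pad, within 15 mm of its centre, with its lid home (within 1.5 mm) (value of joint lever between -0.06 and 0.06 rad and z of lid in the frame of tub below 0.0655 m and horizontal distance between tub and pad below 0.015 m and z of tub in the frame of pad below 0.003 m and angle between tub's own z axis and vertical below 0.05 rad and linear speed of tub below 0.02 m/s); the robot touches nothing.
It fails at once if the lid is gripped or pressed with the fingers (over 8 N) (contact force between the fingers and lid above 8 N).
It fails at once if the tub is tipped by more than 0.5 rad (angle between tub's own z axis and vertical above 0.5 rad).
It fails at once if the closed tub, the bottle or the magnifier is moved by more than 25 mm (distance of any of tub_closed, spray, magnifier from where it was at the start of the episode above 0.025 m).
It also fails if it takes over 72 s, if anything falls off the work surface, if the arm or the gripper's body presses on something with over 40 N, if the wrist force passes 120 N, or if a joint passes its speed limit or range.

## Working session

There is one attempt and no reset: what is moved stays moved. The work goes in short steps, Python scripts to look and compute and a tool call to move; the robot and the scene stay as the last step left them, time stands still between calls to the robot, and variables do not carry over. Pictures are saved under pics/ and viewed, about 8 in all and at most 12, crops included, and the job is handed in when it is done.

Besides the shell and the picture viewer there is one more tool, called after "Emit:" as name(argument=value, ...) on one line, values as JSON. servo_tool: Moves the arm, as the interface text tells. Its arguments: {"type":"object","properties":{"linear":{"type":"array"},"angular":{"type":"array"},"grip":{"type":"array"},"force":{"type":"number"}},"required":["linear","angular","grip"]}

```bash
ls; mkdir -p pics; cat > h.py <<'E'
import numpy as np, cv2
from plant import ctrl
def cam(n,save=None):
    c=ctrl.read_camera(n)
    if save: cv2.imwrite('pics/'+save,c['pixels'])
    return c
def K(c):
    f=c['pixels'].shape[0]/2/np.tan(np.radians(c['vfov'])/2)
    return np.array([[f,0,c['cx']],[0,f,c['cy']],[0,0,1.]]), np.array([c['k1'],0,0,0,0.])
def proj(c,X):
    k,d=K(c); R=np.array(c['R']);t=np.array(c['t'],float)
    P=np.atleast_2d(X)@R.T+t; s=P[:,:2]/P[:,2:]; r2=(s**2).sum(1,keepdims=True)
    s=s*(1+c['k1']*r2); return s*k[0,0]+k[:2,2]
def ray(c,uv):
    k,d=K(c); s=cv2.undistortPoints(np.array([[uv]],float),k,d)[0,0]
    R=np.array(c['R']);t=np.array(c['t'],float)
    return -R.T@t, R.T@np.array([s[0],s[1],1])
def onz(c,uv,z):
    o,d=ray(c,uv); return o+d*(z-o[2])/d[2]
E
python3 - <<'E'
from h import *
a=cam('scene','scene0.png');b=cam('side','side0.png')
for c in(a,b):
    R=np.array(c['R']);print(c['vfov'],c['k1'],-R.T@np.array(c['t']),R[2])
s=ctrl.sense();print(s,ctrl.nose_length)
E
```

```text
pics
44.20825503251034 -0.06468073083683894 [1335.85739736  100.38168478  832.96226047] [-0.76933559 -0.01325727 -0.63870728]
46.300663414760635 -0.10450956794826474 [ 373.49748811  866.84763103 1043.50406004] [ 0.14401384 -0.65076142 -0.74549956]
{'time_s': 0.1, 'q': array([-1.42836874e+00,  3.13401193e-01,  1.49833929e+00,  1.16056789e-05,
        1.33102649e+00, -2.23409980e-01]), 'dq': array([ 2.39900467e-04, -2.90143484e-04, -2.96454302e-03, -4.29624624e-05,
        1.19762203e-03, -1.36175636e-03]), 'joint_torque': array([ 1.83694188e-03, -4.12904513e+01, -2.60142803e+01, -2.72365742e-04,
        3.00973908e-03,  3.61808802e-06]), 'position': array([ 187.76512375, -490.05204355,  247.79685739]), 'tcp_rot': array([-4.35470656e-04,  8.23932191e-01, -5.66688098e-01, -3.93893270e-04]), 'contact_force': array([-0.16972276,  0.0356497 , -0.04650736]), 'torque': array([-0.00533017,  0.01441351,  0.07512091]), 'gripper_width': 85.35823608155496} 17.0
```

View pics/scene0.png

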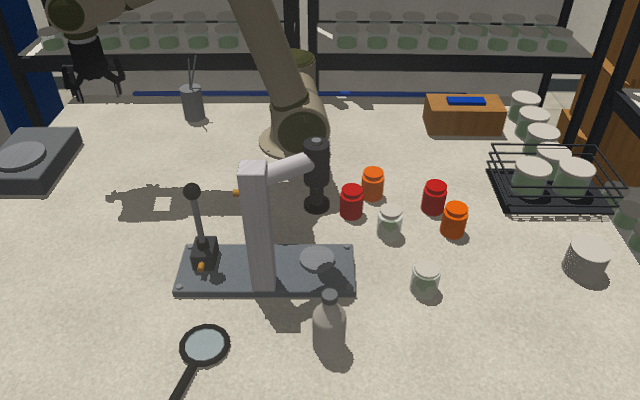

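View pics/side0.png

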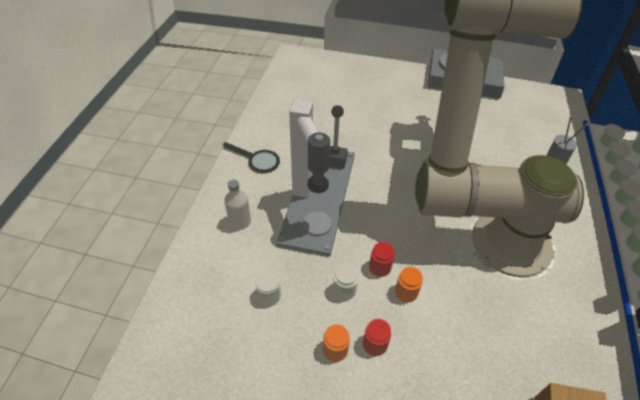

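The scene view has two clear tubs with white lids, at (390,222) and (425,280); in the side view they are at (346,283) and (267,290). The lever is at (195,220) and the pad at (317,258). The orange and red jars are not meant. I'll enlarge both tubs to see which lid stands proud.

```bash
python3 - <<'E'
import cv2,numpy as np
a=cv2.imread('pics/scene0.png');b=cv2.imread('pics/side0.png')
def cr(i,u,v): return cv2.resize(i[v-25:v+25,u-32:u+32],(384,300),interpolation=cv2.INTER_CUBIC)
m=np.vstack([np.hstack([cr(a,390,222),cr(a,425,280)]),np.hstack([cr(b,346,283),cr(b,267,290)])])
cv2.imwrite('pics/crop1.png',m)
E
```

```text
(no output)
```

View pics/crop1.png

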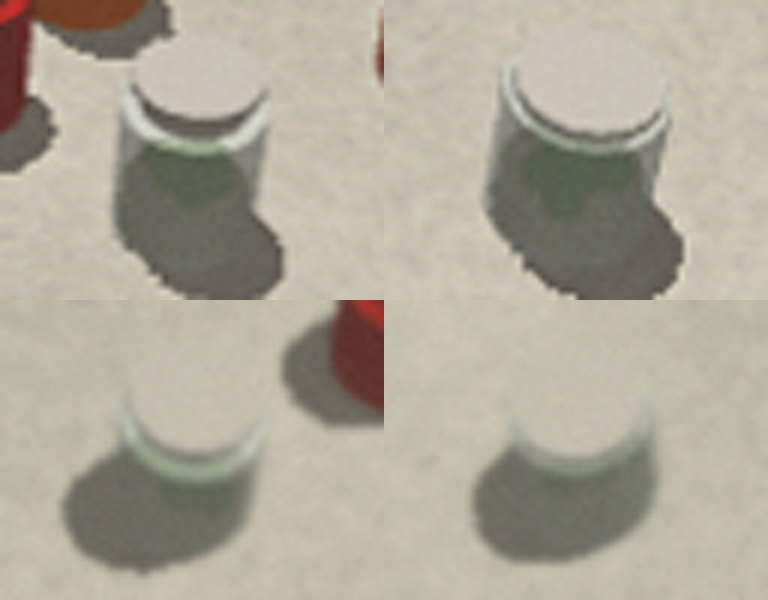

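The tub at scene (390,222) is the one: its lid stands clear of the rim with a dark neck gap below it. The lid at (425,280) sits on its rim. Next I'll enlarge the press for measuring.

```bash
python3 - <<'E'
import cv2,numpy as np
a=cv2.imread('pics/scene0.png');b=cv2.imread('pics/side0.png')
cv2.imwrite('pics/crop2.png',cv2.resize(a[130:305,165:365],None,fx=3.4,fy=3.4,interpolation=cv2.INTER_CUBIC))
cv2.imwrite('pics/crop3.png',cv2.resize(b[95:255,265:365],None,fx=3.7,fy=3.7,interpolation=cv2.INTER_CUBIC))
E
```

```text
(no output)
```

View pics/crop2.png

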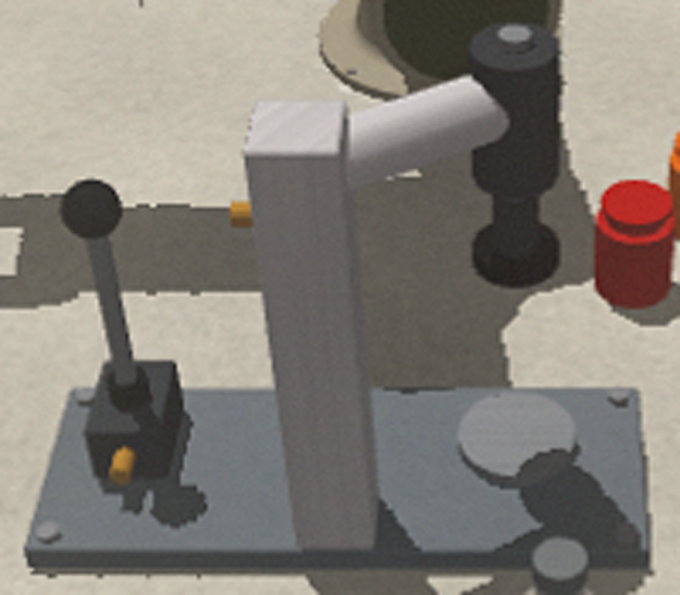

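View pics/crop3.png

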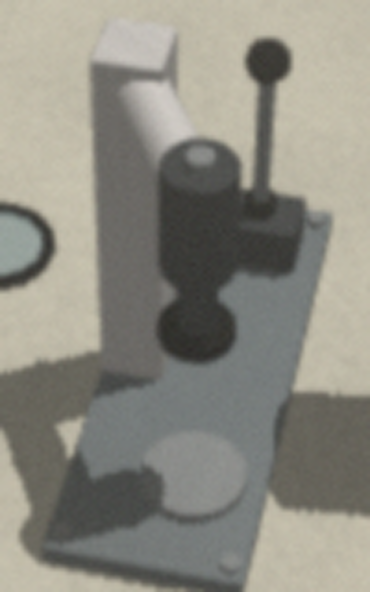

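```bash
cat > fit.py <<'E'
from h import *
from scipy.optimize import least_squares as ls
a=cam('scene');b=cam('side')
S=[((-75,-200,20),(72,388)),((-75,200,20),(640,388)),((75,-200,20),(28,550)),((75,200,20),(650,552)),((-20,115,30),(517,434)),((-20,-140,220),(91,208)),((25,-25,330),(257,102)),((25,25,330),(345,102)),((75,-25,330),(245,155)),((75,25,330),(347,155))]
D=[((-20,115,30),(196,475)),((-20,-140,220),(268,61)),((75,25,330),(93,66)),((25,25,330),(163,74)),((75,-25,330),(118,20)),((25,-25,330),(178,32)),((75,200,20),(43,548)),((-75,200,20),(242,580)),((-75,-200,20),(330,212))]
L=[(a,np.array(X,float),np.array(p)/3.4+(165,130)) for X,p in S]+[(b,np.array(X,float),np.array(p)/3.7+(265,95)) for X,p in D]
def W(p,X): c,s=np.cos(p[2]),np.sin(p[2]); return np.array([p[0]+c*X[0]-s*X[1],p[1]+s*X[0]+c*X[1],X[2]])
f=lambda p:np.concatenate([proj(c,W(p,X))[0]-u for c,X,u in L])
r=ls(f,[600,-150,0],loss='soft_l1');print(r.x);print(r.fun.reshape(-1,2).round(1).tolist())
print('pad',W(r.x,(-20,115,30)),'knob',W(r.x,(-20,-140,220)))
for n,Ls in(('scene',L[:10]),('side',L[10:])):
    q=ls(lambda p:np.concatenate([proj(c,W(p,X))[0]-u for c,X,u in Ls]),r.x,loss='soft_l1').x; print(n,q,W(q,(-20,115,30)))
for c,uv in((a,(391.3,210)),(b,(346.5,273.8))): print('tub lid',onz(c,uv,80))
# check rim z=64 outer lower edge etc; others
print('closed',onz(a,(425,270),70),'spray top',onz(a,(330,296),160),'red',onz(a,(352,190),70),'orange',onz(a,(373,172),70))
E
python3 fit.py
```

```text
[ 5.64347196e+02 -2.92560467e+01  2.25571183e-02]
[[-0.4, -1.2], [-0.1, -2.1], [-1.1, -0.7], [1.3, -2.1], [0.6, -1.9], [0.8, -0.5], [0.1, -2.3], [1.6, -2.5], [0.4, -1.9], [-1.1, -2.1], [-1.3, -1.2], [-1.2, -0.7], [-2.3, -2.1], [-1.2, -1.4], [-4.1, -1.8], [-0.8, -2.4], [-1.2, -0.4], [-0.1, 1.0], [-0.5, -0.9]]
pad [541.75843529  85.26359308  30.        ] knob [ 547.51001268 -169.67153466  220.        ]
scene [ 5.69539223e+02 -2.91457775e+01  1.47565627e-02] [547.84445762  85.54658123  30.        ]
side [ 5.60131706e+02 -2.58678262e+01  2.16492056e-02] [537.64692856  88.67227504  30.        ]
tub lid [436.50673224 259.03681612  80.        ]
tub lid [427.70371499 260.54332507  80.        ]
closed [620.82356435 313.14621563  70.        ] spray top [769.41976489 111.06941501 160.        ] red [346.92016619 169.22424371  70.        ] orange [267.88181919 228.0104207   70.        ]
```

Emit:
servo_tool(linear=[[-5, 0, 0], [-5, 0, 0], [0, -4.63, 0], [0, -4.63, 0], [0, -4.63, 0], [0, -4.63, 0], [0, -4.63, 0], [0, -4.63, 0], [0, -4.63, 0], [0, -4.63, 0], [0, -4.63, 0], [0, -4.63, 0], [0, -4.63, 0], [0, -4.63, 0], [0, -4.63, 0], [0, -4.63, 0], [0, -4.63, 0], [0, -4.63, 0], [0, 0, 0], [0, 0, 0]], angular=[[0, 0, 0], [0, 0, 0], [0, 0, -0.109], [0, 0, -0.109], [0, 0, -0.109], [0, 0, -0.109], [0, 0, -0.109], [0, 0, -0.109], [0, 0, -0.109], [0, 0, -0.109], [0, 0, -0.109], [0, 0, -0.109], [0, 0, -0.109], [0, 0, -0.109], [0, 0, -0.109], [0, 0, -0.109], [0, 0, -0.109], [0, 0, -0.109], [0, 0, 0], [0, 0, 0]], grip=[1, 1, 1, 1, 1, 1, 1, 1, 1, 1, 1, 1, 1, 1, 1, 1, 1, 1, 1, 1])

```text
time_s: 2.2
position: [383.4, 233.9, 247.0]
tcp_rot: [-0.004, 0.955, 0.298, 0.0]
contact_force: [0.2, -0.1, -0.4]
gripper_width: 85.5
```

```bash
python3 - <<'E'
from h import *
a=cam('scene','scene1.png');b=cam('side','side1.png');w=cam('wrist','wrist1.png')
s=ctrl.sense();print(s['q'],s['position'],s['tcp_rot'],s['time_s'])
p=s['position'];print('tcp px',proj(a,p),proj(b,p),'wristcam',w['vfov'],-np.array(w['R']).T@np.array(w['t']),np.array(w['R'])[2])
for X in ((432,260,80),(547,86,30)): print(proj(w,X))
i=np.hstack([cv2.resize(a['pixels'],(400,250)),cv2.resize(b['pixels'],(400,250))])
m=np.vstack([i,np.hstack([cv2.resize(w['pixels'],(560,350)),np.zeros((350,240,3),np.uint8)])])
cv2.imwrite('pics/m1.png',m)
E
```

```text
[ 0.27842961  0.14435908  1.71471652  0.00764661  1.28189547 -0.32539164] [384.16678934 232.59087389 246.94008921] [-3.65688013e-03  9.55086638e-01  2.96303871e-01  3.96760681e-04] 2.35
tcp px [[384.0421102 138.0749449]] [[373.56042272 225.65727408]] wristcam 58.238314749963955 [342.2519264  290.81249896 373.11771978] [ 0.15868872 -0.22713352 -0.96084767]
[[384.38950735 188.06597724]]
[[363.48363099 352.34552904]]
```

View pics/m1.png

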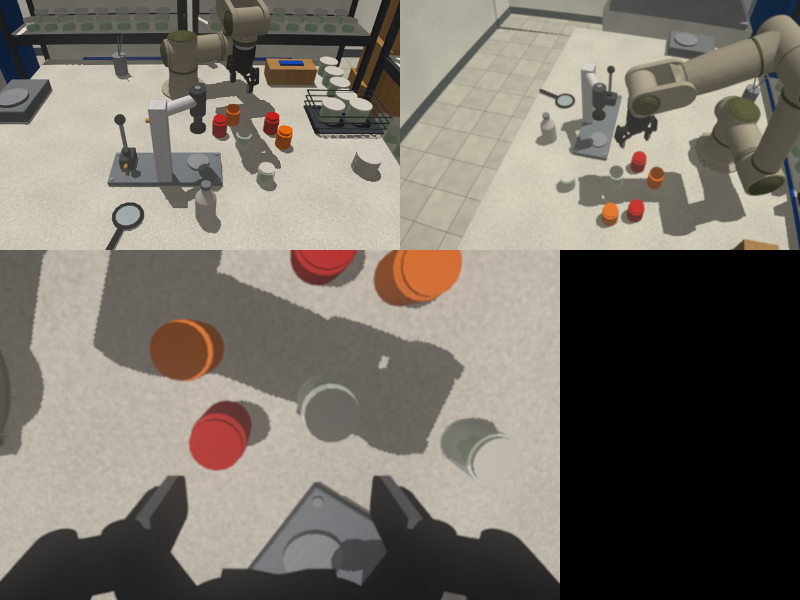

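The wrist view (mosaic pixels) shows the proud lid at (330,413), the pad at (315,560) and the closed tub at (495,458). The four coloured jars stand around the tub. I'll measure from the full-resolution wrist picture.

```bash
python3 - <<'E'
from h import *
c=cam('wrist'); g=c['pixels']
f=lambda x,y:(x/560*640,(y-250)/350*400)
for n,p,z in (('lid',(330,413),80),('pad',(315,560),30),('closed',(495,458),70),('red1',(218,441),80),('or1',(182,350),80),('or2',(432,266),80),('red2',(328,250),80)): print(n,f(*p),onz(c,f(*p),z).round(1))
u,v=377,186
cr=lambda u,v:cv2.resize(g[v-45:v+45,u-60:u+60],(400,300),interpolation=cv2.INTER_CUBIC)
cv2.imwrite('pics/c2.png',np.hstack([cr(377,186),cr(370,354)]))
s=ctrl.sense();print(s['q'],s['position'],s['tcp_rot'])
E
```

```text
lid (377.14285714285717, 186.28571428571428) [426.3 257.4  80. ]
pad (360.0, 354.2857142857143) [545.4  81.   30. ]
closed (565.7142857142857, 237.71428571428572) [607.  317.8  70. ]
red1 (249.14285714285714, 218.28571428571428) [352.  171.9  80. ]
or1 (208.0, 114.28571428571428) [278.5 228.6  80. ]
or2 (493.7142857142857, 18.285714285714285) [421.  414.8  80. ]
red2 (374.8571428571429, 0.0) [338.9 371.8  80. ]
[ 0.2780021   0.14433746  1.71463173  0.00763647  1.28187242 -0.32543117] [384.30284637 232.43465565 246.98083067] [-3.65043663e-03  9.55143624e-01  2.96120108e-01  4.62208587e-04]
```

View pics/c2.png

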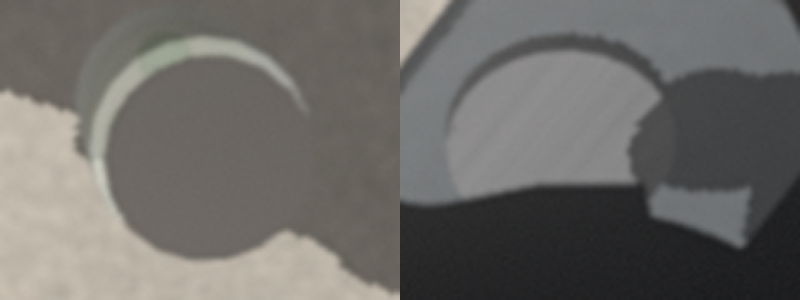

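```bash
cat > plan.py <<'E'
from h import *
from scipy.spatial.transform import Rotation as Ro
def pose(): s=ctrl.sense(); q=s['tcp_rot']; return s['position'],Ro.from_quat([q[1],q[2],q[3],q[0]]),s
def lean(az,th,sg=-1):
    a,t=np.radians(az),np.radians(th); h=np.array([np.cos(a),np.sin(a),0]);k=np.array([0,0,1.])
    z=-np.sin(t)*h-np.cos(t)*k; x=sg*np.cross(k,h); return Ro.from_matrix(np.c_[x,np.cross(z,x),z])
def plan(P,R,n):
    p,r,s=pose(); rv=(r.inv()*R).as_rotvec(); L=[]
    d=(np.array(P)-p)/n
    for i in range(n):
        L.append((r*Ro.from_rotvec(rv*i/n)).inv().apply(d)/10)
    print('at',p.round(1),'need d',(np.array(P)-p).round(1),'rotvec',rv.round(3)); print('t',s['time_s'],'q',s['q'].round(3),'F',s['contact_force'].round(1),'w',round(s['gripper_width'],1))
    print('lin',[[round(float(v),2) for v in l] for l in L]); print('ang',(rv/n).round(3).tolist())
E
python3 - <<'E'
from plan import *
c=cam('wrist');print(onz(c,(378.5,188.1),80),onz(c,(358,355),30))
plan((500,380,200),lean(60,55),18)
E
```

```text
[428.31772973 256.57532694  80.        ] [544.17836528  78.71359035  30.        ]
at [384.3 232.4 247. ] need d [115.7 147.6 -47. ] rotvec [-0.861 -0.537  1.035]
t 2.45 q [ 0.278  0.144  1.715  0.008  1.282 -0.325] F [ 0.  -0.9 -0.3] w 85.2
lin [[0.99, -0.31, 0.27], [0.98, -0.38, 0.22], [0.96, -0.44, 0.17], [0.94, -0.51, 0.12], [0.91, -0.56, 0.07], [0.88, -0.62, 0.01], [0.84, -0.67, -0.04], [0.8, -0.71, -0.1], [0.75, -0.75, -0.16], [0.7, -0.78, -0.22], [0.65, -0.81, -0.28], [0.59, -0.83, -0.33], [0.54, -0.84, -0.39], [0.47, -0.85, -0.45], [0.41, -0.86, -0.5], [0.35, -0.85, -0.55], [0.28, -0.84, -0.6], [0.21, -0.83, -0.65]]
ang [-0.048, -0.03, 0.057]
```

Emit:
servo_tool(linear=[[1, -0.3, 0.3], [1, -0.4, 0.2], [1, -0.4, 0.2], [0.9, -0.5, 0.1], [0.9, -0.6, 0.1], [0.9, -0.6, 0], [0.8, -0.7, 0], [0.8, -0.7, -0.1], [0.8, -0.8, -0.2], [0.7, -0.8, -0.2], [0.7, -0.8, -0.3], [0.6, -0.8, -0.3], [0.5, -0.8, -0.4], [0.5, -0.9, -0.5], [0.4, -0.9, -0.5], [0.4, -0.9, -0.6], [0.3, -0.8, -0.6], [0.2, -0.8, -0.7]], angular=[[-0.048, -0.03, 0.057], [-0.048, -0.03, 0.057], [-0.048, -0.03, 0.057], [-0.048, -0.03, 0.057], [-0.048, -0.03, 0.057], [-0.048, -0.03, 0.057], [-0.048, -0.03, 0.057], [-0.048, -0.03, 0.057], [-0.048, -0.03, 0.057], [-0.048, -0.03, 0.057], [-0.048, -0.03, 0.057], [-0.048, -0.03, 0.057], [-0.048, -0.03, 0.057], [-0.048, -0.03, 0.057], [-0.048, -0.03, 0.057], [-0.048, -0.03, 0.057], [-0.048, -0.03, 0.057], [-0.048, -0.03, 0.057]], grip=[1, 1, 1, 1, 1, 1, 1, 1, 1, 1, 1, 1, 1, 1, 1, 1, 1, 1])

```text
time_s: 4.25
position: [521.7, 364.8, 194.4]
tcp_rot: [0.46, 0.838, -0.264, -0.131]
contact_force: [0.4, 0.4, 0.7]
gripper_width: 85.2
```

```bash
python3 - <<'E'
from plan import *
plan((483,350,115),lean(60,55),6)
E
```

```text
at [521.7 364.8 194.4] need d [-38.7 -14.8 -79.4] rotvec [ 0.038  0.048 -0.061]
t 4.25 q [ 0.559  1.264  0.234 -0.625  2.5    0.832] F [0.4 0.4 0.7] w 85.2
lin [[-0.43, -0.8, 1.19], [-0.43, -0.79, 1.19], [-0.43, -0.79, 1.19], [-0.43, -0.79, 1.19], [-0.43, -0.78, 1.2], [-0.43, -0.78, 1.2]]
ang [0.006, 0.008, -0.01]
```

Emit:
servo_tool(linear=[[-0.4, -0.8, 1.2], [-0.4, -0.8, 1.2], [-0.4, -0.8, 1.2], [-0.4, -0.8, 1.2], [-0.4, -0.8, 1.2], [-0.4, -0.8, 1.2], [0, 0, 0]], angular=[[0.006, 0.008, -0.01], [0.006, 0.008, -0.01], [0.006, 0.008, -0.01], [0.006, 0.008, -0.01], [0.006, 0.008, -0.01], [0.006, 0.008, -0.01], [0, 0, 0]], grip=[1, 1, 1, 1, 1, 1, 1])

```text
time_s: 4.95
position: [491.0, 342.6, 97.6]
tcp_rot: [0.447, 0.854, -0.236, -0.124]
contact_force: [-0.4, 1.3, -0.2]
gripper_width: 85.6
```

```bash
python3 - <<'E'
from plan import *
plan((429,258,40),lean(60,55),6)
c=cam('wrist','w2.png'); a=cam('scene');b=cam('side')
print(proj(c,[(429,258,80),(429,258,0)]))
p=pose()[0]; print(proj(a,p),proj(b,p))
A=cv2.resize(a['pixels'][120:300,320:520],(400,360),interpolation=cv2.INTER_CUBIC)
B=cv2.resize(b['pixels'][200:380,240:440],(400,360),interpolation=cv2.INTER_CUBIC)
W=cv2.resize(c['pixels'],(384,240)); m=np.zeros((600,800,3),np.uint8);m[:360]=np.hstack([A,B]);m[360:,:384]=W
cv2.imwrite('pics/m2.png',m)
E
```

```text
at [491.  342.6  97.6] need d [-62.  -84.6 -57.6] rotvec [ 0.006  0.014 -0.008]
t 4.95 q [ 0.563  1.153  0.694 -0.46   2.154  1.023] F [-0.4  1.3 -0.2] w 85.6
lin [[-0.16, 0.2, 1.98], [-0.17, 0.2, 1.98], [-0.17, 0.2, 1.98], [-0.17, 0.21, 1.98], [-0.18, 0.21, 1.97], [-0.18, 0.21, 1.97]]
ang [0.001, 0.002, -0.001]
[[305.11409729 269.19680427]
 [306.51898804 161.52147887]]
[[431.58774937 219.37545849]] [[312.46165685 293.63099025]]
```

View pics/m2.png

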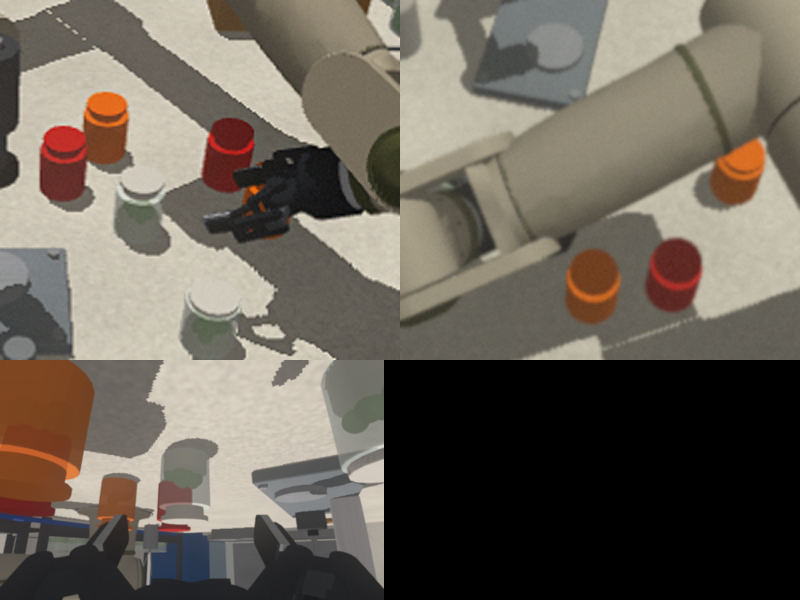

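The wrist view is upside down because the camera is under the hand. It puts the tub between the open fingers at mosaic (186,480), within about 3 mm of the prediction. Closed tub and jars are clear of the path, so I'll advance.

Emit:
servo_tool(linear=[[-0.15, 0.2, 2], [-0.15, 0.2, 2], [-0.15, 0.2, 2], [-0.15, 0.2, 2], [-0.15, 0.2, 2], [0, 0, 0]], angular=[[0.001, 0.002, -0.001], [0.001, 0.002, -0.001], [0.001, 0.002, -0.001], [0.001, 0.002, -0.001], [0.001, 0.002, -0.001], [0, 0, 0]], grip=[1, 1, 1, 1, 1, 1])

```text
time_s: 5.7
position: [444.1, 270.0, 52.5]
tcp_rot: [0.441, 0.858, -0.236, -0.116]
contact_force: [0.7, 0.7, -0.2]
gripper_width: 85.4
```

```bash
python3 - <<'E'
from plan import *
plan((430,257,40),lean(60,55),2)
c=cam('wrist','w3.png'); cv2.imwrite('pics/w3.png',c['pixels'][180:400])
print(proj(c,[(430,257,0)]))
E
```

```text
at [444.1 270.   52.5] need d [-14.1 -13.  -12.5] rotvec [-0.013  0.002 -0.013]
t 5.7 q [ 0.512  1.005  1.128 -0.445  1.854  1.118] F [ 0.7  0.7 -0.2] w 85.4
lin [[-0.28, 0.03, 1.11], [-0.29, 0.02, 1.11]]
ang [-0.006, 0.001, -0.006]
[[307.0917651  176.31481893]]
```

View pics/w3.png

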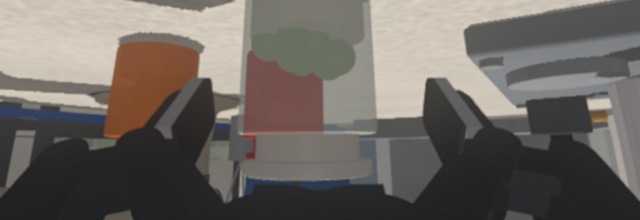

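The tub at columns 240–377 is slightly left of the jaw centre at 318. The planned −5.6 mm shift in tool x corrects that. Finish the approach and grip.

Emit:
servo_tool(linear=[[-0.25, 0, 1.1], [-0.25, 0, 1.1], [0, 0, 0], [0, 0, 0], [0, 0, 0], [0, 0, 0], [0, 0, 0], [0, 0, 0], [0, 0, 0], [0, 0, 0], [0, 0, 0]], angular=[[-0.006, 0, -0.006], [-0.006, 0, -0.006], [0, 0, 0], [0, 0, 0], [0, 0, 0], [0, 0, 0], [0, 0, 0], [0, 0, 0], [0, 0, 0], [0, 0, 0], [0, 0, 0]], grip=[1, 1, 1, -1, -1, -1, -1, -1, -1, -1, -1], force=45)

```text
time_s: 6.85
position: [436.0, 261.0, 43.1]
tcp_rot: [0.442, 0.859, -0.232, -0.116]
contact_force: [-0.2, 0.5, -1.0]
gripper_width: 58.3
```

```bash
python3 - <<'E'
from plan import *
p,r,s=pose();print(lean(60,55).as_matrix()[:,2],r.as_matrix()[:,2],r.as_matrix()[:,0])
plan(p+[0,0,55],r,6)
E
```

```text
[-0.40957602 -0.70940648 -0.57357644] [-0.40439369 -0.70542583 -0.58209977] [ 0.86543708 -0.50098299  0.00589083]
at [436.  261.   43.1] need d [ 0.  0. 55.] rotvec [0. 0. 0.]
t 6.85 q [ 0.508  0.997  1.177 -0.448  1.816  1.124] F [-0.2  0.5 -1. ] w 58.3
lin [[0.01, 0.75, -0.53], [0.01, 0.75, -0.53], [0.01, 0.75, -0.53], [0.01, 0.75, -0.53], [0.01, 0.75, -0.53], [0.01, 0.75, -0.53]]
ang [0.0, 0.0, 0.0]
```

Emit:
servo_tool(linear=[[0, 0.75, -0.53], [0, 0.75, -0.53], [0, 0.75, -0.53], [0, 0.75, -0.53], [0, 0.75, -0.53], [0, 0.75, -0.53], [0, 0, 0]], angular=[[0, 0, 0], [0, 0, 0], [0, 0, 0], [0, 0, 0], [0, 0, 0], [0, 0, 0], [0, 0, 0]], grip=[-1, -1, -1, -1, -1, -1, -1])

```text
time_s: 7.55
position: [435.8, 261.1, 103.8]
tcp_rot: [0.441, 0.859, -0.232, -0.115]
contact_force: [-0.9, 0.2, -2.1]
gripper_width: 58.8
```

```bash
python3 - <<'E'
from plan import *
p,r,s=pose(); print(p,s['contact_force'],s['gripper_width'])
# target: rotate world yaw by 25 deg, keep tilt as grasped
r2=Ro.from_euler('z',25,degrees=True)*r
r0=Ro.from_quat([0.859,-.232,-.116,.442])
print('tilt change since grasp',(r*r0.inv()).as_rotvec())
P=np.array([543,84,105])
plan(P+[0,110,0],r2,8)
E
```

```text
[435.84118395 261.1211578  103.80311007] [-0.87966737  0.1996818  -2.0970003 ] 58.82643821431352
tilt change since grasp [ 1.14950268e-03 -1.92269871e-03 -6.19455954e-05]
at [435.8 261.1 103.8] need d [107.2 -67.1   1.2] rotvec [ 0.003  0.354 -0.255]
t 7.55 q [ 0.508  0.907  1.175 -0.459  1.896  1.083] F [-0.9  0.2 -2.1] w 58.8
lin [[1.58, 0.04, 0.04], [1.57, 0.09, 0.11], [1.56, 0.14, 0.18], [1.55, 0.19, 0.25], [1.53, 0.23, 0.32], [1.51, 0.28, 0.39], [1.48, 0.33, 0.45], [1.45, 0.38, 0.52]]
ang [0.0, 0.044, -0.032]
```

Emit:
servo_tool(linear=[[1.58, 0.04, 0.04], [1.57, 0.09, 0.11], [1.56, 0.14, 0.18], [1.55, 0.19, 0.25], [1.53, 0.23, 0.32], [1.51, 0.28, 0.39], [1.48, 0.33, 0.45], [1.45, 0.38, 0.52], [0, 0, 0]], angular=[[0, 0.044, -0.032], [0, 0.044, -0.032], [0, 0.044, -0.032], [0, 0.044, -0.032], [0, 0.044, -0.032], [0, 0.044, -0.032], [0, 0.044, -0.032], [0, 0.044, -0.032], [0, 0, 0]], grip=[-1, -1, -1, -1, -1, -1, -1, -1, -1])

```text
time_s: 8.45
position: [546.2, 192.1, 103.2]
tcp_rot: [0.457, 0.888, -0.032, -0.017]
contact_force: [0.5, 0.2, -1.2]
gripper_width: 58.8
```

```bash
python3 - <<'E'
from plan import *
p,r,s=pose(); r0=Ro.from_quat([0.859,-.232,-.116,.442])
e=(r*r0.inv()).as_rotvec(degrees=True); print('since grasp deg',e)
R=Ro.from_euler('z',25,degrees=True)*r0
plan((541,100,105),R,6)
E
```

```text
since grasp deg [5.41840926e-03 4.42043733e-01 2.59310887e+01]
at [546.2 192.1 103.2] need d [ -5.2 -92.1   1.8] rotvec [ 0.002 -0.009  0.015]
t 8.45 q [ 0.431  0.903  1.188 -0.795  1.623  0.704] F [ 0.5  0.2 -1.2] w 58.8
lin [[0.02, 0.92, 1.23], [0.03, 0.92, 1.23], [0.03, 0.92, 1.23], [0.04, 0.92, 1.23], [0.04, 0.92, 1.23], [0.04, 0.92, 1.23]]
ang [0.0, -0.001, 0.003]
```

Emit:
servo_tool(linear=[[0, 0.92, 1.23], [0, 0.92, 1.23], [0, 0.92, 1.23], [0, 0.92, 1.23], [0, 0.92, 1.23], [0, 0.92, 1.23], [0, 0, 0]], angular=[[0, -0.001, 0.003], [0, -0.001, 0.003], [0, -0.001, 0.003], [0, -0.001, 0.003], [0, -0.001, 0.003], [0, -0.001, 0.003], [0, 0, 0]], grip=[-1, -1, -1, -1, -1, -1, -1])

```text
time_s: 9.15
position: [533.9, 99.7, 103.5]
tcp_rot: [0.457, 0.888, -0.046, -0.02]
contact_force: [-0.4, 1.0, -1.6]
gripper_width: 58.7
```

```bash
python3 - <<'E'
from plan import *
p,r,s=pose(); r0=Ro.from_quat([0.859,-.232,-.116,.442])
print('since grasp deg',(r*r0.inv()).as_rotvec(degrees=True))
plan((542,90,105),Ro.from_euler('z',25,degrees=True)*r0,2)
a=cam('scene','s5.png');b=cam('side','d5.png')
A=cv2.resize(a['pixels'][170:310,280:390],None,fx=3.6,fy=3.6,interpolation=cv2.INTER_CUBIC)
B=cv2.resize(b['pixels'][130:270,265:375],None,fx=3.6,fy=3.6,interpolation=cv2.INTER_CUBIC)
cv2.imwrite('pics/m5.png',np.hstack([A,B]))
E
```

```text
since grasp deg [-1.06370369e-01 -3.85477770e-03  2.43751895e+01]
at [533.9  99.7 103.5] need d [ 8.1 -9.7  1.5] rotvec [ 0.002  0.008 -0.007]
t 9.15 q [ 0.3    0.801  1.397 -0.854  1.483  0.73 ] F [-0.4  1.  -1.6] w 58.7
lin [[0.45, 0.32, 0.32], [0.45, 0.32, 0.32]]
ang [0.001, 0.004, -0.003]
```

View pics/m5.png

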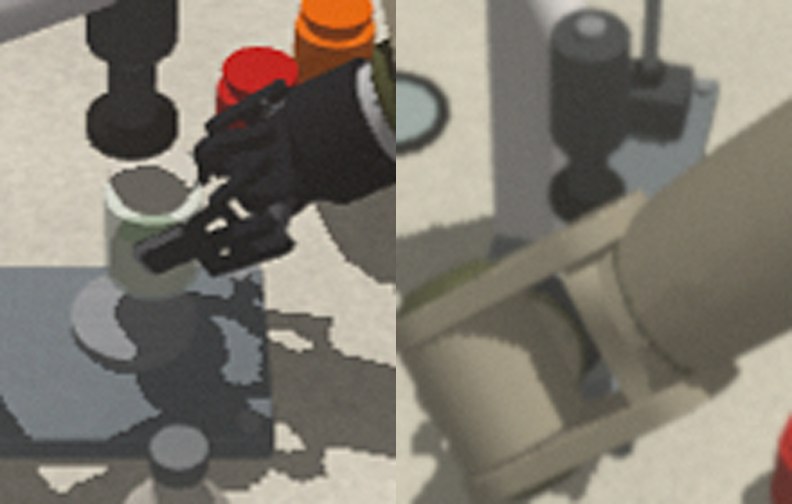

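```bash
python3 - <<'E'
from plan import *
a=cam('scene'); g=lambda x,y:((x+.5)/3.6-.5+280,(y+.5)/3.6-.5+170)
print('lid',onz(a,g(150,187),140.4),'pad',onz(a,g(134,315),30),'head',onz(a,g(132.5,135),180))
for X in ((534,93,140.4),(547,85,30),(547,85,180)):
    t=np.linspace(0,2*np.pi,60); 
    R={140.4:27,30:40,180:27}[X[2]]
    q=proj(a,np.c_[X[0]+R*np.cos(t),X[1]+R*np.sin(t),X[2]+0*t]); q=(q-[280,170]+.5)*3.6-.5
    print(X,'ellipse',q.min(0).round(),q.max(0).round())
im=cv2.imread('pics/m5.png')[:,:396]; im=cv2.resize(im,None,fx=2,fy=2,interpolation=cv2.INTER_CUBIC)[200:800]
cv2.imwrite('pics/m5z.png',im)
E
```

```text
lid [548.98148848  93.44665422 140.4       ] pad [546.1994081   83.52499131  30.        ] head [548.71390162  83.26546256 180.        ]
(534, 93, 140.4) ellipse [104. 141.] [195. 201.]
(547, 85, 30) ellipse [ 73. 272.] [200. 362.]
(547, 85, 180) ellipse [ 89. 104.] [182. 164.]
```

View pics/m5z.png

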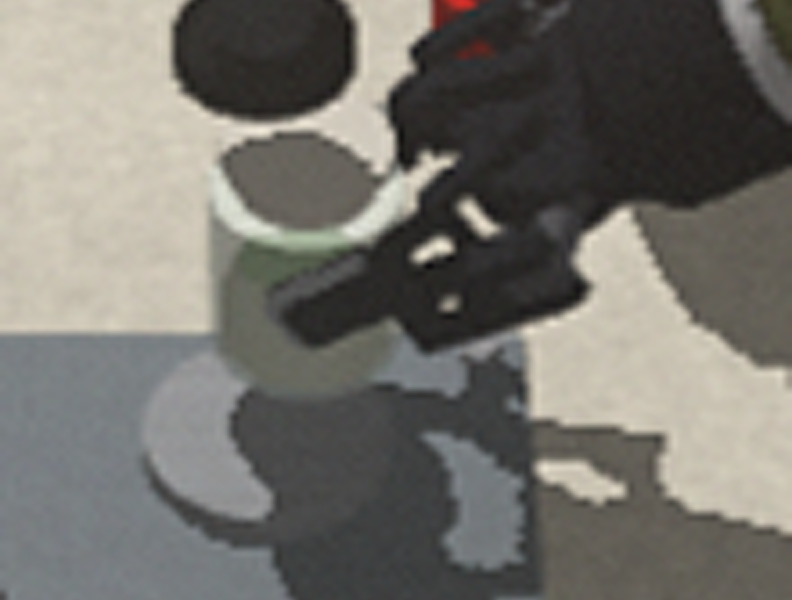

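```bash
python3 - <<'E'
from plan import *
a=cam('scene'); t=np.linspace(0,2*np.pi,200)
def ell(x,y,z,R):
    q=proj(a,np.c_[x+R*np.cos(t),y+R*np.sin(t),z+0*t]); q=(q-[280,170]+.5)*3.6-.5
    return np.r_[q.min(0),q.max(0)].round(1)
for x in (534,540,546,552): print(x,'base',ell(x,93,60.4,30),'rim',ell(x,93,124.4,30))
for x in (540,546,552): print(x,'pad',ell(x,84,30,40),'padlow',ell(x,84,20,40),'head',ell(x,84,180,27),'headtop',ell(x,84,192,27))
E
```

```text
534 base [101.4 234.4 197.2 301. ] rim [ 99.7 158.3 199.2 224.2]
540 base [101.1 240.9 197.3 308. ] rim [ 99.4 164.6 199.3 231.1]
546 base [100.8 247.3 197.3 315. ] rim [ 99.1 171.  199.4 238. ]
552 base [100.5 253.8 197.4 322.1] rim [ 98.8 177.4 199.5 245.1]
540 pad [ 71.9 264.3 197.9 354.1] padlow [ 72.3 275.3 197.6 365.2] head [ 87.5  96.5 180.5 155.5] headtop [ 87.1  80.5 180.8 139.3]
546 pad [ 71.5 270.7 198.  361.3] padlow [ 71.9 281.8 197.7 372.4] head [ 87.2 102.9 180.6 162.4] headtop [ 86.7  86.8 180.8 146.2]
552 pad [ 71.1 277.2 198.1 368.5] padlow [ 71.5 288.2 197.8 379.6] head [ 86.8 109.2 180.6 169.3] headtop [ 86.3  93.2 180.9 153.1]
```

```bash
python3 - <<'E'
from plan import *
r0=Ro.from_quat([0.859,-.232,-.116,.442])
plan((545.5,87.2,101),Ro.from_euler('z',25,degrees=True)*r0,3)
E
```

```text
at [534.5 101.5 103.5] need d [ 11.  -14.3  -2.5] rotvec [ 0.001  0.005 -0.005]
t 9.35 q [ 0.303  0.802  1.394 -0.854  1.483  0.729] F [-0.3  0.1 -2. ] w 58.5
lin [[0.41, 0.19, 0.41], [0.41, 0.19, 0.41], [0.41, 0.19, 0.41]]
ang [0.0, 0.002, -0.002]
```

Emit:
servo_tool(linear=[[0.41, 0.19, 0.37], [0.41, 0.19, 0.37], [0.41, 0.19, 0.37], [0, 0, 0], [0, 0, 0]], angular=[[0, 0.002, -0.002], [0, 0.002, -0.002], [0, 0.002, -0.002], [0, 0, 0], [0, 0, 0]], grip=[-1, -1, -1, -1, -1])

```text
time_s: 9.85
position: [546.8, 88.3, 101.2]
tcp_rot: [0.457, 0.888, -0.039, -0.017]
contact_force: [-0.7, 0.5, -2.6]
gripper_width: 58.5
```

```bash
python3 - <<'E'
from plan import *
r0=Ro.from_quat([0.859,-.232,-.116,.442])
plan((545.8,88.5,76),Ro.from_euler('z',25,degrees=True)*r0,5)
E
```

```text
at [546.8  88.3 101.2] need d [ -1.    0.2 -25.2] rotvec [ 0.001 -0.002  0.002]
t 9.85 q [ 0.278  0.811  1.383 -0.872  1.463  0.708] F [-0.7  0.5 -2.6] w 58.5
lin [[-0.02, -0.41, 0.29], [-0.02, -0.41, 0.29], [-0.02, -0.41, 0.29], [-0.02, -0.41, 0.29], [-0.02, -0.41, 0.29]]
ang [0.0, -0.0, 0.0]
```

Emit:
servo_tool(linear=[[0, -0.41, 0.29], [0, -0.41, 0.29], [0, -0.41, 0.29], [0, -0.41, 0.29], [0, -0.41, 0.29], [0, 0, 0], [0, 0, 0]], angular=[[0, 0, 0], [0, 0, 0], [0, 0, 0], [0, 0, 0], [0, 0, 0], [0, 0, 0], [0, 0, 0]], grip=[-1, -1, -1, -1, -1, -1, -1])

```text
time_s: 10.55
position: [546.6, 88.7, 73.2]
tcp_rot: [0.457, 0.888, -0.039, -0.017]
contact_force: [0.9, 0.4, -2.0]
gripper_width: 58.6
```

```bash
python3 - <<'E'
from plan import *
r0=Ro.from_quat([0.859,-.232,-.116,.442])
plan((545.8,88.5,73),Ro.from_euler('z',25,degrees=True)*r0,1)
a=cam('scene','s6.png')
cv2.imwrite('pics/m6.png',cv2.resize(a['pixels'][190:290,280:390],None,fx=7,fy=6,interpolation=cv2.INTER_CUBIC))
t=np.linspace(0,2*np.pi,200)
def ell(x,y,z,R):
    q=proj(a,np.c_[x+R*np.cos(t),y+R*np.sin(t),z+0*t]); q=(q-[280,190]+.5)*[7,6]-.5
    return np.r_[q.min(0),q.max(0)].round(1)
print('pad',ell(546,83,30,40),'padlow',ell(546,83,20,40),'rim',ell(546,83,97,30),'base',ell(546,83,33,30))
E
```

```text
at [546.6  88.7  73.2] need d [-0.8 -0.2 -0.2] rotvec [ 0.001 -0.002  0.003]
t 10.55 q [ 0.279  0.855  1.387 -0.876  1.434  0.744] F [ 0.9  0.4 -2. ] w 58.6
lin [[-0.07, 0.0, 0.03]]
ang [0.001, -0.002, 0.003]
pad [136.5 331.5 382.4 482.4] padlow [137.3 349.9 381.8 500.9] rim [162.6 220.7 354.5 333. ] base [167.  344.  351.8 457.1]
```

View pics/m6.png

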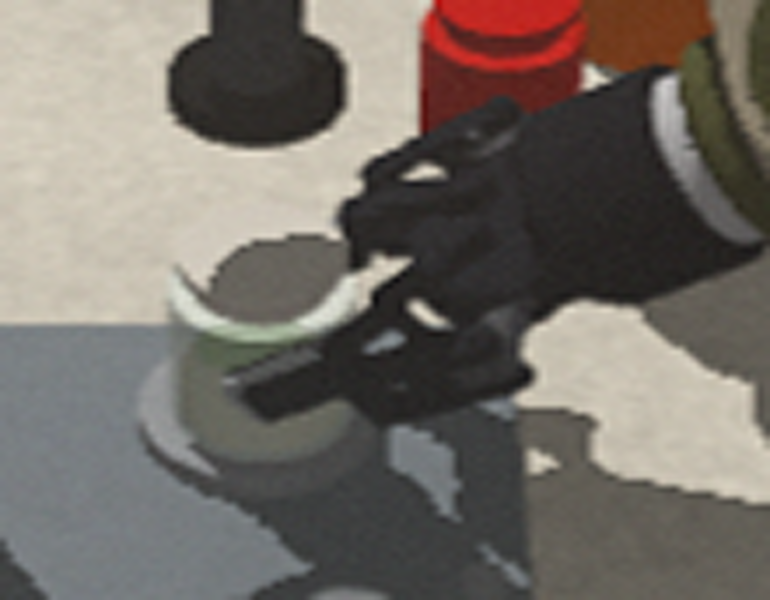

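The tub is within about 2 mm of the pad centre, slightly towards +y. I'll nudge it and lower to contact.

Emit:
servo_tool(linear=[[0, 0.08, 0.12], [0, 0, 0], [0, -0.08, 0.06], [0, -0.08, 0.06], [0, 0, 0]], angular=[[0, 0, 0], [0, 0, 0], [0, 0, 0], [0, 0, 0], [0, 0, 0]], grip=[-1, -1, -1, -1, -1])

```text
time_s: 11.1
position: [546.7, 87.3, 73.2]
tcp_rot: [0.458, 0.888, -0.04, -0.017]
contact_force: [0.8, 0.4, -1.8]
gripper_width: 58.4
```

Emit:
servo_tool(linear=[[0, -0.16, 0.12], [0, -0.16, 0.12], [0, 0, 0]], angular=[[0, 0, 0], [0, 0, 0], [0, 0, 0]], grip=[-1, -1, -1])

```text
time_s: 11.4
position: [546.9, 87.3, 73.4]
tcp_rot: [0.46, 0.887, -0.041, -0.016]
contact_force: [0.1, 0.5, -2.8]
gripper_width: 58.3
```

Emit:
servo_tool(linear=[[0, -0.25, 0.18], [0, -0.25, 0.18]], angular=[[0, 0, 0], [0, 0, 0]], grip=[-1, -1])

```text
time_s: 11.6
position: [547.2, 87.0, 72.9]
tcp_rot: [0.464, 0.885, -0.042, -0.015]
contact_force: [-8.3, 7.9, 25.3]
gripper_width: 58.3
```

```bash
python3 - <<'E'
from plan import *
r0=Ro.from_quat([0.859,-.232,-.116,.442])
p,r,s=pose();print('since grasp deg',(r*r0.inv()).as_rotvec(degrees=True))
plan((545.8,88.5,73),Ro.from_euler('z',25,degrees=True)*r0,1)
print(s['joint_torque'],s['torque'])
E
```

```text
since grasp deg [-1.04343578 -0.04211124 24.97086256]
at [547.2  87.   72.9] need d [-1.4  1.5  0.1] rotvec [ 0.017 -0.003 -0.005]
t 11.6 q [ 0.279  0.861  1.385 -0.889  1.441  0.757] F [-8.3  7.9 25.3] w 58.3
lin [[-0.15, -0.07, -0.12]]
ang [0.017, -0.003, -0.005]
[ -4.932096   -44.12788868 -16.76993251  -0.57793686  -3.23284015
   0.74708635] [-1.97154337  2.02454396 -1.26735056]
```

It is in firm contact. I'll relieve the load, restore the tilt and open.

Emit:
servo_tool(linear=[[-0.05, 0.08, -0.06], [0, 0, 0], [0, 0, 0]], angular=[[0.016, 0, 0], [0, 0, 0], [0, 0, 0]], grip=[-1, -1, -1])

```text
time_s: 11.9
position: [546.8, 87.3, 73.7]
tcp_rot: [0.457, 0.889, -0.042, -0.014]
contact_force: [-1.1, 0.2, -2.8]
gripper_width: 58.5
```

Emit:
servo_tool(linear=[[0, -0.06, 0.04], [0, 0, 0], [0, 0, 0], [0, 0, 0], [0, 0, 0], [0, 0, 0], [0, 0, 0], [0, 0, 0], [0, 0, 0]], angular=[[0, 0, 0], [0, 0, 0], [0, 0, 0], [0, 0, 0], [0, 0, 0], [0, 0, 0], [0, 0, 0], [0, 0, 0], [0, 0, 0]], grip=[-1, -1, 1, 1, 1, 1, 1, 1, 1])

```text
time_s: 12.8
position: [546.9, 86.8, 72.3]
tcp_rot: [0.457, 0.888, -0.042, -0.015]
contact_force: [0.3, 0.6, -0.3]
gripper_width: 85.7
```

```bash
python3 - <<'E'
from plan import *
p,r,s=pose()
plan(p-150*r.as_matrix()[:,2],r,8)
c=cam('wrist','w7.png');a=cam('scene','s7.png')
A=cv2.resize(a['pixels'][190:290,280:390],None,fx=3.6,fy=3.6,interpolation=cv2.INTER_CUBIC)
m=np.zeros((360,796,3),np.uint8);m[:,:396]=A;m[:250,396:]=cv2.resize(c['pixels'],(400,250));cv2.imwrite('pics/m7.png',m)
E
```

```text
at [546.9  86.8  72.3] need d [  9.7 121.7  87.1] rotvec [0. 0. 0.]
t 12.8 q [ 0.276  0.855  1.39  -0.88   1.429  0.753] F [ 0.3  0.6 -0.3] w 85.7
lin [[0.0, -0.0, -1.88], [0.0, -0.0, -1.88], [0.0, -0.0, -1.88], [0.0, -0.0, -1.88], [0.0, -0.0, -1.88], [0.0, -0.0, -1.88], [0.0, -0.0, -1.88], [0.0, -0.0, -1.88]]
ang [0.0, 0.0, 0.0]
```

No more viewings, so further checks will be numerical. Retreat along the tool axis.

Emit:
servo_tool(linear=[[0, 0, -1], [0, 0, -1.9], [0, 0, -1.9], [0, 0, -2], [0, 0, -2], [0, 0, -2], [0, 0, -2], [0, 0, -2], [0, 0, 0]], angular=[[0, 0, 0], [0, 0, 0], [0, 0, 0], [0, 0, 0], [0, 0, 0], [0, 0, 0], [0, 0, 0], [0, 0, 0], [0, 0, 0]], grip=[1, 1, 1, 1, 1, 1, 1, 1, 1])

```text
time_s: 13.8
position: [556.1, 215.9, 165.2]
tcp_rot: [0.456, 0.889, -0.042, -0.014]
contact_force: [0.3, 0.3, -0.8]
gripper_width: 85.5
```

```bash
python3 - <<'E'
from plan import *
c=cam('wrist','w8.png');a=cam('scene','s8.png')
t=np.linspace(0,2*np.pi,60)
def pts(x,y,z,R): return np.c_[x+R*np.cos(t),y+R*np.sin(t),z+0*t]
# tub vs pad in wrist: bottom silhouette; print local rows of gray levels as columns across
g=cv2.cvtColor(c['pixels'],cv2.COLOR_BGR2GRAY)
for z,R,n in ((30,30,'base'),(30,40,'pad'),(94,30,'rim'),(110,27,'lid')):
    q=proj(c,pts(546.5,82,z,R)); print(n,q.min(0).round(),q.max(0).round())
d=cv2.cvtColor(a['pixels'],cv2.COLOR_BGR2GRAY)
for v in (225,235,245,252,258,262,266,270,274): print(v,d[v,296:342].tolist())
print(pose()[0],pose()[2]['q'].round(2))
E
```

```text
base [285. 121.] [355. 155.]
pad [274. 115.] [366. 159.]
rim [284. 198.] [358. 220.]
lid [287. 220.] [356. 237.]
225 [204, 204, 204, 199, 198, 201, 202, 201, 198, 199, 199, 202, 201, 203, 207, 203, 203, 203, 204, 203, 203, 205, 204, 204, 202, 203, 200, 200, 202, 202, 206, 205, 205, 204, 203, 204, 203, 201, 203, 202, 202, 201, 198, 197, 196, 198]
235 [198, 200, 200, 199, 201, 203, 206, 209, 182, 139, 204, 203, 206, 208, 175, 99, 101, 105, 104, 104, 101, 104, 100, 102, 104, 101, 102, 103, 108, 103, 102, 100, 139, 197, 198, 197, 196, 193, 196, 199, 198, 199, 196, 202, 200, 198]
245 [127, 128, 126, 127, 129, 129, 128, 122, 114, 117, 112, 107, 114, 149, 168, 169, 173, 172, 176, 177, 178, 178, 175, 178, 174, 172, 171, 163, 139, 135, 112, 115, 111, 113, 120, 131, 128, 126, 128, 125, 127, 126, 124, 127, 126, 130]
252 [128, 131, 126, 127, 131, 144, 158, 146, 120, 105, 105, 104, 105, 107, 103, 103, 97, 97, 93, 97, 91, 98, 95, 98, 98, 98, 97, 99, 104, 105, 104, 104, 108, 124, 139, 153, 143, 128, 130, 130, 130, 131, 130, 127, 128, 127]
258 [129, 129, 129, 132, 152, 152, 154, 147, 125, 109, 101, 
[... 387 characters left out ...]
27, 128]
266 [128, 125, 127, 128, 130, 119, 80, 78, 104, 136, 144, 134, 90, 85, 80, 89, 93, 97, 96, 97, 97, 100, 99, 97, 97, 94, 88, 80, 75, 76, 77, 77, 79, 80, 78, 78, 72, 70, 68, 94, 128, 128, 126, 125, 123, 127]
270 [126, 127, 127, 126, 127, 126, 126, 125, 132, 119, 84, 81, 72, 71, 76, 75, 80, 78, 80, 81, 78, 79, 79, 78, 80, 80, 75, 75, 79, 75, 76, 69, 67, 75, 69, 70, 67, 71, 71, 73, 69, 70, 64, 85, 120, 130]
274 [126, 124, 126, 128, 127, 127, 125, 127, 125, 128, 125, 125, 124, 123, 120, 130, 115, 79, 67, 64, 67, 68, 68, 68, 68, 67, 70, 69, 66, 67, 69, 70, 67, 68, 70, 69, 70, 70, 67, 71, 68, 70, 71, 70, 70, 66]
[555.73716779 213.89981171 163.43598775] [ 0.45  0.87  1.07 -0.79  1.74  0.63]
```

```bash
python3 - <<'E'
from plan import *
plan((450,215,270),lean(90,0),12)
E
```

```text
at [555.7 213.9 163.4] need d [-105.7    1.1  106.6] rotvec [ 0.949  0.033 -0.087]
t 13.9 q [ 0.452  0.872  1.072 -0.79   1.745  0.632] F [-0.6  0.4  0. ] w 85.4
lin [[-0.87, 0.77, -0.47], [-0.87, 0.72, -0.53], [-0.88, 0.67, -0.59], [-0.88, 0.62, -0.64], [-0.88, 0.56, -0.69], [-0.88, 0.5, -0.73], [-0.89, 0.43, -0.77], [-0.89, 0.36, -0.8], [-0.89, 0.29, -0.83], [-0.89, 0.22, -0.86], [-0.89, 0.14, -0.87], [-0.88, 0.07, -0.88]]
ang [0.079, 0.003, -0.007]
```

Emit:
servo_tool(linear=[[-0.9, 0.8, -0.5], [-0.9, 0.7, -0.5], [-0.9, 0.7, -0.6], [-0.9, 0.6, -0.6], [-0.9, 0.6, -0.7], [-0.9, 0.5, -0.7], [-0.9, 0.4, -0.8], [-0.9, 0.4, -0.8], [-0.9, 0.3, -0.8], [-0.9, 0.2, -0.9], [-0.9, 0.1, -0.9], [-0.9, 0.1, -0.9], [0, 0, 0]], angular=[[0.079, 0.003, -0.007], [0.079, 0.003, -0.007], [0.079, 0.003, -0.007], [0.079, 0.003, -0.007], [0.079, 0.003, -0.007], [0.079, 0.003, -0.007], [0.079, 0.003, -0.007], [0.079, 0.003, -0.007], [0.079, 0.003, -0.007], [0.079, 0.003, -0.007], [0.079, 0.003, -0.007], [0.079, 0.003, -0.007], [0, 0, 0]], grip=[1, 1, 1, 1, -1, -1, -1, -1, -1, -1, -1, -1, -1])

```text
time_s: 15.2
position: [439.4, 203.6, 264.3]
tcp_rot: [-0.014, 1.0, -0.007, -0.006]
contact_force: [-0.2, -0.1, 0.3]
gripper_width: 0.2
```

```bash
python3 - <<'E'
from plan import *
plan((435,-120,270),lean(90,0),12)
E
```

```text
at [439.4 203.6 264.3] need d [  -4.4 -323.6    5.7] rotvec [-0.029  0.011 -0.014]
t 15.2 q [0.176 0.21  1.59  0.031 1.348 0.183] F [-0.2 -0.1  0.3] w 0.2
lin [[0.0, 2.69, -0.13], [-0.0, 2.7, -0.12], [-0.01, 2.7, -0.11], [-0.01, 2.7, -0.11], [-0.01, 2.7, -0.1], [-0.01, 2.7, -0.09], [-0.02, 2.7, -0.09], [-0.02, 2.7, -0.08], [-0.02, 2.7, -0.07], [-0.03, 2.7, -0.07], [-0.03, 2.7, -0.06], [-0.03, 2.7, -0.05]]
ang [-0.002, 0.001, -0.001]
```

Emit:
servo_tool(linear=[[0, 2.7, -0.1], [0, 2.7, -0.1], [0, 2.7, -0.1], [0, 2.7, -0.1], [0, 2.7, -0.1], [0, 2.7, -0.1], [0, 2.7, -0.1], [0, 2.7, -0.1], [0, 2.7, -0.1], [0, 2.7, -0.1], [0, 2.7, -0.1], [0, 2.7, 0], [0, 0, 0]], angular=[[-0.002, 0.001, -0.001], [-0.002, 0.001, -0.001], [-0.002, 0.001, -0.001], [-0.002, 0.001, -0.001], [-0.002, 0.001, -0.001], [-0.002, 0.001, -0.001], [-0.002, 0.001, -0.001], [-0.002, 0.001, -0.001], [-0.002, 0.001, -0.001], [-0.002, 0.001, -0.001], [-0.002, 0.001, -0.001], [-0.002, 0.001, -0.001], [0, 0, 0]], grip=[-1, -1, -1, -1, -1, -1, -1, -1, -1, -1, -1, -1, -1])

```text
time_s: 16.5
position: [430.8, -138.1, 259.9]
tcp_rot: [0.007, 1.0, -0.007, -0.015]
contact_force: [-0.1, 0.8, 0.2]
gripper_width: 0.0
```

```bash
python3 - <<'E'
from plan import *
plan((550,-120,226),lean(90,0),8)
# lever knob from scene+side: dark blob near prediction
P=[]
for n in('scene','side'):
    c=cam(n,n+'9.png'); u,v=proj(c,(549,-171,220))[0]; x0,y0=int(u)-16,int(v)-16
    g=cv2.cvtColor(c['pixels'],cv2.COLOR_BGR2GRAY)[y0:y0+32,x0:x0+32]
    k,l,st,ce=cv2.connectedComponentsWithStats(cv2.morphologyEx((g<55).astype(np.uint8),cv2.MORPH_OPEN,np.ones((5,5),np.uint8)))
    print(n,(u,v),[(st[i].tolist(),(ce[i]+[x0,y0]).round(1).tolist(),onz(c,ce[i]+[x0,y0],220).round(1).tolist()) for i in range(1,k)])
E
```

```text
at [ 430.8 -138.1  259.9] need d [119.2  18.1 -33.9] rotvec [ 0.015  0.03  -0.015]
t 16.5 q [-0.555  0.155  1.668 -0.029  1.337 -0.533] F [-0.1  0.8  0.2] w 0.0
lin [[1.5, -0.25, 0.38], [1.5, -0.25, 0.38], [1.5, -0.25, 0.39], [1.5, -0.24, 0.39], [1.49, -0.24, 0.4], [1.49, -0.24, 0.41], [1.49, -0.23, 0.41], [1.49, -0.23, 0.42]]
ang [0.002, 0.004, -0.002]
scene (np.float64(191.78052822312333), np.float64(191.10302095202684)) []
side (np.float64(335.83380848445324), np.float64(110.39977189249768)) []
```

Emit:
servo_tool(linear=[[1, -0.6, 0.3], [1.5, -0.4, 0.4], [1.5, -0.4, 0.4], [1.5, -0.2, 0.4], [1.5, -0.1, 0.4], [1.5, -0.1, 0.4], [1.5, -0.1, 0.4], [1.5, 0, 0.4], [0, 0, 0]], angular=[[0.002, 0.004, -0.002], [0.002, 0.004, -0.002], [0.002, 0.004, -0.002], [0.002, 0.004, -0.002], [0.002, 0.004, -0.002], [0.002, 0.004, -0.002], [0.002, 0.004, -0.002], [0.002, 0.004, -0.002], [0, 0, 0]], grip=[-1, -1, -1, -1, -1, -1, -1, -1, -1])

```text
time_s: 17.5
position: [553.6, -103.3, 221.2]
tcp_rot: [-0.002, 1.0, 0.007, -0.0]
contact_force: [0.9, -0.3, 1.1]
gripper_width: -0.2
```

```bash
python3 - <<'E'
from plan import *
plan((549,-140,226),lean(90,0),3)
E
```

```text
at [ 553.6 -103.3  221.2] need d [ -4.6 -36.7   4.8] rotvec [-0.004  0.001  0.014]
t 17.5 q [-0.394  0.418  1.42   0.004  1.305 -0.409] F [ 0.9 -0.3  1.1] w -0.2
lin [[-0.17, 1.22, -0.16], [-0.16, 1.22, -0.16], [-0.16, 1.22, -0.16]]
ang [-0.001, 0.0, 0.005]
```

Now push along the arc: first to contact.

Emit:
servo_tool(linear=[[-0.17, 1.2, -0.17], [-0.17, 1.2, -0.17], [-0.1, 1, -0.17], [0, 0.7, 0], [0, 0.7, 0]], angular=[[0, 0, 0.005], [0, 0, 0.005], [0, 0, 0.005], [0, 0, 0], [0, 0, 0]], grip=[-1, -1, -1, -1, -1])

```text
time_s: 18.0
position: [548.1, -153.3, 227.1]
tcp_rot: [-0.002, 1.0, -0.0, -0.0]
contact_force: [1.5, 1.2, 0.2]
gripper_width: -0.1
```

Emit:
servo_tool(linear=[[0, 1, 0], [0, 1, 0.1], [0, 1, 0.2]], angular=[[0, 0, 0], [0, 0, 0], [0, 0, 0]], grip=[-1, -1, -1])

```text
time_s: 18.3
position: [548.2, -185.6, 224.6]
tcp_rot: [-0.002, 1.0, -0.001, 0.0]
contact_force: [1.1, 1.4, 1.1]
gripper_width: 0.2
```

```bash
python3 - <<'E'
from plan import *
for n in('scene','side'):
    c=cam(n,n+'10.png'); o=cv2.imread('pics/'+n+'0.png')
    g=cv2.cvtColor(c['pixels'],cv2.COLOR_BGR2GRAY)
    for yk,zk in((-171,220),(-187,219)):
        u,v=proj(c,(548,yk,zk))[0]; print(n,yk,u.round(1),v.round(1))
    v=int(v); x=int(u)-18; print(g[v,x:x+50].tolist(),x, cv2.cvtColor(o,cv2.COLOR_BGR2GRAY)[v,x:x+50].tolist())
    v0=proj(c,(546.5,82,180))[0]; cc=int(round(v0[0])); print('head col',v0.round(1),g[int(v0[1])-25:int(v0[1])+45,cc-12].tolist())
print(pose()[0],pose()[2]['contact_force'])
E
```

```text
scene -171 191.9 190.8
scene -187 184.2 191.1
[57, 62, 57, 58, 58, 58, 56, 58, 57, 54, 57, 53, 63, 69, 65, 58, 61, 57, 60, 56, 60, 65, 93, 96, 70, 72, 196, 212, 209, 209, 208, 205, 205, 203, 204, 204, 203, 207, 207, 210, 211, 213, 209, 205, 206, 205, 203, 200, 205, 210] 166 [102, 98, 100, 99, 101, 97, 99, 99, 100, 100, 102, 99, 102, 101, 100, 102, 81, 58, 53, 50, 55, 51, 50, 52, 50, 55, 51, 50, 53, 51, 52, 47, 50, 47, 48, 93, 93, 91, 96, 98, 101, 104, 98, 92, 94, 94, 96, 94, 97, 100]
head col [315.9 206.5] [50, 111, 171, 183, 195, 199, 200, 197, 195, 191, 191, 195, 192, 199, 198, 197, 201, 199, 199, 194, 198, 204, 204, 201, 202, 172, 95, 98, 102, 102, 103, 103, 90, 74, 73, 74, 58, 58, 59, 71, 74, 95, 89, 97, 102, 95, 96, 96, 97, 124, 147, 149, 140, 128, 132, 181, 192, 190, 187, 168, 137, 121, 101, 99, 96, 95, 100, 99, 100, 101]
side -171 336.2 110.5
side -187 337.3 107.3
[192, 192, 193, 190, 191, 193, 191, 192, 193, 192, 192, 195, 188, 173, 126, 73, 70, 82, 75, 77, 81, 71, 62, 60, 66, 96, 147, 185, 194, 195, 193, 194, 196, 194, 192, 194, 194, 195, 193, 189, 189, 189, 191, 192, 193, 193, 193, 191, 192, 193] 319 [185, 188, 187, 185, 184, 186, 187, 187, 187, 185, 189, 188, 175, 135, 96, 69, 64, 63, 61, 60, 65, 74, 97, 141, 176, 187, 189, 188, 190, 189, 187, 188, 191, 188, 185, 189, 189, 190, 187, 185, 183, 186, 184, 185, 186, 190, 186, 185, 188, 188]
head col [316.  183.9] [107, 105, 107, 107, 109, 106, 104, 107, 106, 106, 107, 106, 107, 105, 106, 107, 108, 106, 108, 108, 108, 111, 109, 109, 109, 107, 109, 110, 109, 106, 108, 109, 106, 108, 107, 106, 108, 107, 99, 84, 77, 72, 74, 75, 76, 94, 118, 123, 127, 128, 127, 126, 122, 120, 121, 122, 124, 122, 119, 107, 100, 85, 83, 83, 85, 79, 79, 80, 81, 81]
[ 547.89825604 -186.1866461   224.00760228] [ 0.66907799  1.63040706 -0.08713183]
```

```bash
cat > head.py <<'E'
from plan import *
import sys
def lever(save=None):
    """head drop from scene: template (disc+stem) of head at rest, matched downward"""
    o=cv2.imread('pics/scene0.png'); c=cam('scene',save); g=c['pixels']
    u,v=proj(c,(546.5,82,180))[0]; u,v=int(u),int(v)
    T=o[v-12:v+8,u-18:u+19]; r=cv2.matchTemplate(g[v-25:v+70,u-22:u+23],T,cv2.TM_CCOEFF_NORMED)
    _,m,_,l=cv2.minMaxLoc(r); dv=l[1]-13
    z=[proj(c,(546.5,82,180-d))[0][1] for d in range(0,110)]
    d=int(np.argmin(abs(np.array(z)-z[0]-dv))); print('match',round(m,2),'px',l[0]-4,dv,'head drop mm',d,'lever~',round(d/145,2))
if __name__=='__main__':
    lever(); p,r,s=pose(); print(p.round(1),s['contact_force'].round(1),s['time_s'])
E
python3 head.py
```

```text
match 0.85 px 0 14 head drop mm 39 lever~ 0.27
[ 547.9 -185.4  224.1] [0.  1.2 0.6] 18.45
```

Emit:
servo_tool(linear=[[0, 1, 0.5], [0, 1, 0.5], [0, 1, 0.5], [0, 1, 0.6], [0, 1, 0.7]], angular=[[0, 0, 0], [0, 0, 0], [0, 0, 0], [0, 0, 0], [0, 0, 0]], grip=[-1, -1, -1, -1, -1])

```text
time_s: 18.95
position: [548.8, -234.7, 195.5]
tcp_rot: [-0.005, 1.0, 0.001, 0.001]
contact_force: [0.3, 13.8, 9.4]
gripper_width: -0.6
```

```bash
python3 head.py
```

```text
match 0.89 px 0 25 head drop mm 70 lever~ 0.48
[ 548.5 -235.8  194.2] [ 1.7 10.7  7.7] 19.0
```

Emit:
servo_tool(linear=[[0, 0.9, 0.5], [0, 0.7, 0.4], [0, 0.5, 0.2], [0, 0.4, 0.1], [0, 0.4, 0]], angular=[[0, 0, 0], [0, 0, 0], [0, 0, 0], [0, 0, 0], [0, 0, 0]], grip=[-1, -1, -1, -1, -1])

```text
time_s: 19.5
position: [549.2, -251.1, 184.1]
tcp_rot: [-0.023, 1.0, 0.003, -0.001]
contact_force: [-4.5, 30.0, 14.7]
gripper_width: -0.4
```

```bash
python3 head.py
```

```text
match 0.86 px 0 27 head drop mm 76 lever~ 0.52
[ 549.2 -251.1  184.1] [-4.3 27.6 16.4] 19.55
```

Emit:
servo_tool(linear=[[0, 0.2, 0], [0, 0.2, 0], [0, 0.2, 0], [0, 0.2, 0], [0, 0.2, 0], [0, 0.2, 0], [0, 0.2, 0], [0, 0.2, 0], [0, 0.2, 0], [0, 0.2, 0]], angular=[[0, 0, 0], [0, 0, 0], [0, 0, 0], [0, 0, 0], [0, 0, 0], [0, 0, 0], [0, 0, 0], [0, 0, 0], [0, 0, 0], [0, 0, 0]], grip=[-1, -1, -1, -1, -1, -1, -1, -1, -1, -1])

```text
time_s: 20.55
position: [549.1, -248.3, 186.5]
tcp_rot: [-0.051, 0.999, 0.01, -0.006]
contact_force: [-2.7, 15.1, 10.1]
gripper_width: 0.1
```

```bash
python3 head.py
```

```text
match 0.84 px 0 28 head drop mm 79 lever~ 0.54
[ 549.1 -248.3  186.5] [-0.5 16.3 10.6] 20.6
```

Emit:
servo_tool(linear=[[0, 0.3, 0], [0, 0.3, 0], [0, 0.3, 0], [0, 0.3, 0], [0, 0.3, 0], [0, 0.3, 0], [0, 0.3, 0], [0, 0.3, 0], [0, 0.3, 0], [0, 0.3, 0], [0, 0.3, 0], [0, 0.3, 0]], angular=[[-0.01, 0, 0], [-0.01, 0, 0], [-0.01, 0, 0], [-0.01, 0, 0], [-0.01, 0, 0], [-0.01, 0, 0], [-0.01, 0, 0], [-0.01, 0, 0], [-0.01, 0, 0], [-0.01, 0, 0], [-0.01, 0, 0], [-0.01, 0, 0]], grip=[-1, -1, -1, -1, -1, -1, -1, -1, -1, -1, -1, -1])

```text
time_s: 21.8
position: [549.0, -249.2, 185.4]
tcp_rot: [-0.032, 0.999, 0.02, -0.014]
contact_force: [-3.0, 21.3, 12.1]
gripper_width: -0.1
```

```bash
python3 head.py
```

```text
match 0.85 px 0 28 head drop mm 79 lever~ 0.54
[ 549.  -249.2  185.4] [-3.2 20.5 11.5] 21.85
```

Emit:
servo_tool(linear=[[0, 0.35, 0], [0, 0.35, 0], [0, 0.35, 0], [0, 0.35, 0], [0, 0.35, 0], [0, 0.35, 0], [0, 0.35, 0], [0, 0.35, 0], [0, 0.35, 0], [0, 0.35, 0], [0, 0.35, 0], [0, 0.35, 0], [0, 0.35, 0], [0, 0.35, 0], [0, 0.35, 0]], angular=[[-0.01, 0, 0], [-0.01, 0, 0], [-0.01, 0, 0], [-0.01, 0, 0], [-0.01, 0, 0], [-0.01, 0, 0], [-0.01, 0, 0], [-0.01, 0, 0], [-0.01, 0, 0], [-0.01, 0, 0], [-0.01, 0, 0], [-0.01, 0, 0], [-0.01, 0, 0], [-0.01, 0, 0], [-0.01, 0, 0]], grip=[-1, -1, -1, -1, -1, -1, -1, -1, -1, -1, -1, -1, -1, -1, -1])

```text
time_s: 23.35
position: [548.8, -249.5, 184.7]
tcp_rot: [-0.017, 0.999, 0.035, -0.026]
contact_force: [-3.8, 22.6, 12.1]
gripper_width: -0.0
```

```bash
python3 head.py; python3 - <<'E'
from plan import *
plan((548,-110,226),lean(90,0),14)
E
```

```text
match 0.85 px 0 28 head drop mm 79 lever~ 0.54
[ 548.8 -249.5  184.7] [-4.  22.2 12.3] 23.4
at [ 548.8 -249.5  184.7] need d [ -0.8 139.5  41.3] rotvec [-0.033  0.052  0.069]
t 23.4 q [-0.619  0.567  1.288 -0.005  1.348 -0.687] F [-4.  22.2 12.3] w 0.3
lin [[0.05, -1.0, -0.26], [0.05, -1.0, -0.26], [0.04, -1.0, -0.27], [0.04, -1.0, -0.27], [0.03, -1.0, -0.27], [0.03, -1.0, -0.27], [0.03, -1.0, -0.28], [0.02, -1.0, -0.28], [0.02, -1.0, -0.28], [0.01, -1.0, -0.28], [0.01, -1.0, -0.29], [0.01, -1.0, -0.29], [0.0, -1.0, -0.29], [-0.0, -1.0, -0.29]]
ang [-0.002, 0.004, 0.005]
```

Emit:
servo_tool(linear=[[0, -1, -0.7], [0, -1, -0.7], [0, -1, -0.6], [0, -1, -0.5], [0, -1, -0.4], [0, -1, -0.4], [0, -1, -0.3], [0, -1, -0.2], [0, -1, -0.1], [0, -1, 0], [0, -1, 0], [0, -1, 0], [0, -1, 0], [0, 0, 0], [0, 0, 0]], angular=[[-0.002, 0.004, 0.005], [-0.002, 0.004, 0.005], [-0.002, 0.004, 0.005], [-0.002, 0.004, 0.005], [-0.002, 0.004, 0.005], [-0.002, 0.004, 0.005], [-0.002, 0.004, 0.005], [-0.002, 0.004, 0.005], [-0.002, 0.004, 0.005], [-0.002, 0.004, 0.005], [-0.002, 0.004, 0.005], [-0.002, 0.004, 0.005], [-0.002, 0.004, 0.005], [0, 0, 0], [0, 0, 0]], grip=[-1, -1, -1, -1, -1, -1, -1, -1, -1, -1, -1, -1, -1, -1, -1])

```text
time_s: 24.9
position: [544.7, -110.5, 226.4]
tcp_rot: [-0.007, 1.0, 0.0, -0.0]
contact_force: [0.2, -0.9, -0.4]
gripper_width: 0.3
```

```bash
python3 head.py; python3 - <<'E'
from plan import *
plan((420,-110,262),lean(90,0),10)
E
```

```text
match 0.89 px 0 1 head drop mm 3 lever~ 0.02
[ 544.7 -110.6  226.4] [ 0.1 -0.4 -0.3] 24.95
at [ 544.7 -110.6  226.4] need d [-124.7    0.6   35.6] rotvec [-0.013  0.    -0.   ]
t 24.95 q [-0.416  0.399  1.435  0.012  1.313 -0.42 ] F [ 0.1 -0.4 -0.3] w 0.2
lin [[-1.25, -0.01, -0.36], [-1.25, -0.01, -0.36], [-1.25, -0.01, -0.36], [-1.25, -0.01, -0.36], [-1.25, -0.01, -0.36], [-1.25, -0.01, -0.36], [-1.25, -0.01, -0.36], [-1.25, -0.01, -0.36], [-1.25, -0.01, -0.36], [-1.25, -0.01, -0.36]]
ang [-0.001, 0.0, -0.0]
```

Emit:
servo_tool(linear=[[-1.25, 0, -0.4], [-1.25, 0, -0.4], [-1.25, 0, -0.4], [-1.25, 0, -0.4], [-1.25, 0, -0.4], [-1.25, 0, -0.4], [-1.25, 0, -0.4], [-1.25, 0, -0.4], [-1.25, 0, -0.4], [-1.25, 0, -0.4], [0, 0, 0], [0, 0, 0], [0, 0, 0], [0, 0, 0], [0, 0, 0]], angular=[[0, 0, 0], [0, 0, 0], [0, 0, 0], [0, 0, 0], [0, 0, 0], [0, 0, 0], [0, 0, 0], [0, 0, 0], [0, 0, 0], [0, 0, 0], [0, 0, 0], [0, 0, 0], [0, 0, 0], [0, 0, 0], [0, 0, 0]], grip=[-1, -1, -1, -1, -1, -1, -1, -1, -1, -1, -1, -1, -1, -1, -1])

```text
time_s: 26.45
position: [416.4, -116.1, 266.6]
tcp_rot: [-0.006, 1.0, -0.004, -0.001]
contact_force: [-0.4, -0.3, -0.1]
gripper_width: -0.3
```

```bash
python3 head.py; python3 - <<'E'
from plan import *
c=cam('scene','s11.png'); n=c['pixels']; o=cv2.imread('pics/scene0.png')
def sh(name,u,v,w,h,o=o):
    r=cv2.matchTemplate(n[v-h-8:v+h+8,u-w-8:u+w+8],o[v-h:v+h,u-w:u+w],cv2.TM_CCOEFF_NORMED);_,m,_,l=cv2.minMaxLoc(r);print(name,round(m,2),l[0]-8,l[1]-8)
sh('closed',425,280,18,20);sh('spray',330,322,18,32);sh('magn',205,346,28,24);sh('knob',192,191,12,12);sh('head',316,205,18,10)
p=cv2.imread('pics/s8.png')
for nm,i in(('before',p),('now',n)):
    g=cv2.cvtColor(i,cv2.COLOR_BGR2GRAY)
    for u in (309,317): print(nm,u,g[215:275,u].tolist())
    for v in (245,252,258): print(nm,v,g[v,298:338].tolist())
E
```

```text
match 0.85 px 0 0 head drop mm 0 lever~ 0.0
[ 416.3 -116.1  266.6] [ 0.6 -0.4 -0.1] 26.5
closed 1.0 0 0
spray 1.0 0 0
magn 1.0 0 0
knob 0.81 0 0
head 0.79 0 0
before 309 [204, 204, 201, 204, 202, 205, 201, 196, 196, 202, 203, 204, 203, 206, 203, 203, 205, 205, 205, 205, 208, 180, 186, 178, 96, 96, 107, 182, 220, 193, 149, 90, 97, 96, 93, 95, 106, 107, 108, 105, 103, 103, 105, 106, 104, 105, 107, 106, 105, 97, 84, 85, 131, 113, 81, 71, 71, 83, 127, 123]
before 317 [214, 203, 205, 204, 207, 209, 202, 199, 201, 204, 205, 204, 205, 206, 201, 92, 102, 104, 104, 102, 104, 103, 104, 103, 104, 102, 104, 104, 105, 135, 178, 171, 104, 92, 91, 95, 96, 98, 94, 97, 106, 106, 106, 106, 107, 109, 106, 107, 104, 107, 104, 100, 84, 80, 80, 79, 79, 76, 65, 68]
before 245 [126, 127, 129, 129, 128, 122, 114, 117, 112, 107, 114, 149, 168, 169, 173, 172, 176, 177, 178, 178, 175, 178, 174, 172, 171, 163, 139, 135, 112, 115, 111, 113, 120, 131, 128, 126, 128, 125, 127, 126]
before 252 [126, 127, 131, 144, 158, 146, 120, 105, 105, 104, 105, 107, 103, 103, 97, 97, 93, 97, 91, 98, 95, 98, 98, 98, 97, 99, 104, 
[... 657 characters left out ...]
98, 95, 96, 97, 94, 96, 106, 167, 116, 82, 87, 89, 86, 88, 88, 93, 100, 99, 100, 97, 98, 97, 99, 98, 97, 99, 99, 93, 76, 68, 72, 75, 73, 70, 63, 62]
now 245 [64, 62, 63, 62, 67, 75, 91, 89, 83, 82, 105, 153, 180, 175, 152, 125, 124, 111, 111, 106, 115, 118, 133, 138, 151, 165, 135, 127, 104, 108, 102, 106, 110, 122, 122, 120, 119, 119, 119, 118]
now 252 [65, 62, 62, 68, 71, 81, 95, 95, 94, 99, 98, 99, 98, 97, 91, 88, 89, 90, 86, 88, 87, 90, 93, 89, 86, 88, 94, 98, 95, 96, 98, 117, 134, 145, 139, 122, 121, 122, 122, 123]
now 258 [62, 67, 74, 71, 70, 74, 87, 91, 98, 96, 98, 98, 96, 97, 99, 98, 99, 97, 99, 97, 98, 99, 100, 99, 97, 97, 99, 96, 99, 95, 95, 86, 73, 71, 97, 131, 118, 124, 120, 121]
```

```bash
python3 - <<'E'
from plan import *
c=cam('scene'); t=np.linspace(0,2*np.pi,200)
for z in(100,110):
    q=proj(c,np.c_[546+27*np.cos(t),82.5+27*np.sin(t),z+0*t]);print(z,q[:,1].min().round(1),q[:,1].max().round(1))
n=c['pixels'];g=cv2.cvtColor(n,cv2.COLOR_BGR2GRAY);print(g[215:250,313].tolist(),g[215:250,321].tolist())
print(pose()[2]['contact_force'],pose()[2]['time_s'])
E
```

```text
100 226.3 243.1
110 222.9 239.7
[100, 93, 92, 97, 95, 95, 94, 94, 95, 98, 94, 91, 112, 204, 197, 196, 194, 195, 193, 198, 195, 164, 87, 91, 95, 98, 94, 93, 98, 96, 127, 169, 97, 84, 88] [93, 91, 95, 96, 93, 94, 94, 93, 92, 94, 93, 93, 102, 162, 198, 196, 195, 192, 165, 89, 94, 96, 96, 99, 97, 96, 95, 96, 95, 101, 138, 136, 90, 87, 89]
[ 0.10115692 -0.28569988  0.68229246] 26.6
```

The lid's top edge is at row 227.2. The model gives 226.3 for home and 222.9 for proud, so the lid is home. Handing in.

```bash
python3 -c "
from plant import ctrl
print(ctrl.close_job())"
```

```text
the job is handed in; nothing more can be done
None
```

The proud-lidded tub is on the press pad with its lid pressed home, the lever is back at centre, and the job was handed in at about 26.6 s. The hand-in reports no verdict, so the results below are my own measurements.

**What I did:** I gripped the tub by its clear body with the hand leaning out and carried it upright to the pad. I lowered it to contact and let go there. Then I pushed the lever with closed fingers to about its stop, held it for nearly 4 s, guided it back and withdrew.

**Last checks:**
- **Tub on pad:** in the scene camera it was centred to about 1–2 mm after release, and its base edges had not moved after pressing.
- **Lid:** the head went 79 mm down, against 80 mm expected for a lid fully home. The lid's top edge then sat at row 227.2, against 226.3 for home and 222.9 for proud.
- **Lever:** the head and knob are back in their start positions, with 0 px shift.
- **Bystanders:** the closed tub, bottle and magnifier show 0 px shift.
- **Robot:** it is clear of everything, with contact force within sensor noise.

**Disagreements and gaps:**
- The scene and side cameras differed by about 10 mm in x, so I centred the tub by its position relative to the pad in the scene picture.
- Lowering the tub gave a brief 25 N contact, which I relieved before opening the fingers.
- The lever angle came from finger and head positions, not a direct reading.
- My picture after release hit the 12-view limit, so every check from then on was numerical.

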